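Stand a slumped slide box back up in its bench rack

ROBOT

A 6-joint arm with a two-finger parallel gripper is mounted at the origin on the work surface. World frame = base frame: x ahead of the robot, y to its left, z up, the work surface at z = 0. Lengths are in m, angles in rad, forces in N, time in s.
With the tool pointing down it reaches from about 0.25 to 0.85 m from the base axis. Payload 12.5 kg.
Tool frame: the origin (TCP) lies between the finger pads; the fingertips stand 17 mm ahead of it and the grasp point (between the pads) lies 2 mm behind it; z points along the fingers, y is the line along which they close (so a half turn about z gives the same grasp; the last joint's range is limited). The gripper opens to 93 mm and grips with 3 to 60 N. Pads are 15 mm wide; open, the fingers measure 128 mm over their backs; the gripper's body (75 mm by 188 mm) begins 65 mm behind the grasp point.
Start: joints at [-1.399, 0.351, 1.652, -0, 1.139, -0.085], TCP at [0.14, -0.532, 0.236] pointing down, gripper open.
Joint ranges: [-2.75, 2.75], [-0.79, 2.1], [0.01, 2.65], [-1.57, 4.71], [0.07, 3.14], [-2.87, 2.87]. Speed limits (rad/s): [2.22, 2.22, 2.79, 3.14, 3.14, 3.14].

INTERFACE

Orientations are given as a unit quaternion [w, x, y, z].
In Python, from rig import env, grab_frame, spotter gives the robot as it stands.
- The arm moves only by the tool jog_arm, never from a script. Its argument "deltas" is a list of rows, each an object of numbers: "tx", "ty", "tz": the shift along the world's x, y, z normalised to -1 to 1, where 1 is 15 cm; "ax", "ay", "az": the turn, a rotation vector about the world's x, y, z normalised to -1 to 1, where 1 is 2 pi rad. In form: [{"tx": .., "ty": .., "tz": .., "ax": .., "ay": .., "az": ..}, ...]. A call has 1 to 20 rows; each row is the pose to reach, as a shift and turn from the pose commanded when the call began, turning the shorter way round; what a row does not reach only later rows make up. A row lasts 1/8 s, in which the tool goes at most 62.5 mm and 10.7 degrees, less where a joint would pass 70% of its speed; a pose out of reach is approached as far as the arm can. A call with a number of a shift or a turn outside -1 to 1 is refused whole. A call with a gripper value outside its range is refused whole. "grip" is the closure, from 0 (fully open) to 1 (shut), set as the call begins (left out, the last holds). The fingers move at their own pace and stop on an object; "newtons" is the grip in N (left out, the last holds). Time passes only in rows, so rows that repeat a pose let the fingers close. It gives the time, the measured TCP pose, the force, the opening and the grip force at its end, in the units of the state.
- env.get_obs(): the state, without advancing time (a new reading comes with each control period).
- grab_frame(name): name is "scene" or "top" or "wrist"; returns a dict with "color" (384x512x3 uint8, red, green, blue), "z_map" (384x512 float32, m along the optical axis (not along the pixel's ray), 0 where there is no reading), "intrinsics" (3x3 intrinsics, pixels), "k1" (the pictures are not rectified: a ray, as slopes to the right and down, at radius r is drawn at 1 + k1 r^2 times it, then the intrinsics apply), "R" (3x3) and "t" (3): a world point X has camera coordinates R X + t; the wrist camera has in their place "T_tool_cam" (4x4, takes a point from camera to tool coordinates, whose origin is the TCP and whose axes are the flange's). Camera axes: x right, y down, z forward; pixel columns grow to the right and rows downward; lengths in m; the calibration is good to about 2 mm. A picture is of the moment at which its call begins: read the wrist's pose just before it.
- env.close_job(): hands the job in; it is judged then, once.
Trained networks look in a picture, given as the dict that the camera call returned (one of the last four; its "shot" number tells which), for a name from the list of things; names that differ only in an ending like _2 or _b are one class to them, and where a whole thing is asked for, a point or a joint stands for the part that bears it (a point fixed in the world has none). Each returns a list of dicts, best first, with "score" (0 to 1); they miss things now and then, are a little off and sometimes report something else, mostly with a low value. They report only what shows in the picture. A call takes as long as a camera call. They do not tell look-alikes from the thing itself.
- spotter.trace(picture, name): "region" (384x512 bool, what is visible of it).
- spotter.landmark_of(picture, name): "point" ([x, y, z] in m, in the coordinates of the camera as it stood for that picture, good to about 4 mm: a listed point, or the origin of a listed thing).
The state is a dict: "clock": time; "joint_pos": joint angles; "joint_velocities": joint speeds; "joint_efforts": joint torques, N m; "tcp_pos": TCP position; "tool_rot": TCP orientation; "contact_force": force on the tool from outside, world axes, zero at the start; "wrist_torque": the same for the moment, N m; "width": opening from 0.0 (shut) to 1.0 (fully open); "grip_force": force on a finger pad.
Only numpy, scipy, OpenCV 4.12 (cv2) and the standard library are available. Lean on these libraries where they do the work, as an engineer would, in place of code of your own. Each camera call takes 0.05 s, during which the arm holds its last target. There are 200 camera calls.

TASK

One slide box in the bench rack has slumped across the free slot and sticks out at the front. Using only pushes of the fingertips or the outside of the fingers, without lifting it or slamming it about, stand it back upright snug against its neighbour and push it in against the rear stop, so that its front is in line with the rest of the row and the slot is free for the next box. Leave the other boxes and the things around the rack where they are.

Things in the scene. Friction and masses are not known exactly. Their poses are not given: they have to be found in the camera images.
- rack: Fixed bench rack, white sheet steel. Origin: centre of its underside, on the bench; x points to the rear stop (away from the robot), y to the tall end, z up. Floor top at z 4 mm, 216 mm deep (x). Tall end 178 mm high, inner face at y +119 mm; low end 100 mm high, 4 mm thick, inner face at y -119 mm. Front open; rear stop 34 mm high, inner face at x +107 mm.
- leaning_box: Slumped box, blue plastic, as the row's: 208 (x) by 34 (y) by 165 mm (z), 0.4 to 0.85 kg, loose. Origin: centre of its 208 x 34 mm underside, z up through the box. Its foot is 5 to 20 mm from row4, its top leans about 0.45 to 0.6 rad to the rack's -y, over the low end's top edge; it sticks out 20 to 47 mm to the front (-x). It rights itself below about 0.2 rad and slides when pushed.
- row1: Slide box standing upright in the row, next to the tall end; same size, origin and axes as the leaning box.
- row2: Second upright slide box of the row, same kind.
- row3: Third upright slide box of the row, same kind.
- row4: Fourth and last upright slide box of the row, the neighbour of the leaning box; same kind. The leaning box belongs beside it, 34 mm farther to -y, front ends in line.
- dropper_bottle: Bystander: amber dropper bottle, 33 mm across, 106 mm high, black cap and rubber bulb; stands on the bench beyond the low end of the rack. Origin: centre of its underside.
- staining_jar: Bystander: ribbed glass staining jar with white lid, 60 mm across the foot, 107 mm high; stands on the bench beyond the low end of the rack, farther to the rear. Origin: centre of its underside.
- slide_pack: Bystander: cardboard pack of blank slides, 30 by 80 by 30 mm high, lying on the bench in front of the row. Origin: centre of its underside.
Not all that is in view belongs to the job. What is shaped like the row4 but brown or turquoise is not meant. What is shaped like the leaning_box but black or green is not meant.

How it is judged:
At the end, for the whole second after the job is handed in: The box stands at rest on the rack floor, upright and parallel to the row within 0.06 rad, no more than 8 mm from row4 and its front within 8 mm of row4's front; row4 is upright and each box of the row is within 12 mm of where it began (angle between each of leaning_box, row4's own z axis and vertical below 0.06 rad and y of leaning_box in the frame of row4 between -0.042 and -0.03 m and x of leaning_box in the frame of row4 between -0.008 and 0.008 m and angle between the x axis of leaning_box and the x axis of rack, either way round below 0.06 rad and z of leaning_box in the frame of rack below 0.008 m and linear speed of leaning_box below 0.02 m/s and distance of each of row1, row2, row3, row4 from where it was at the start of the episode below 0.012 m); the robot touches nothing.
It fails at once if the leaning box is lifted or carried (z of leaning_box in the frame of rack above 0.022 m).
It fails at once if the leaning box is slammed about (faster than 0.5 m/s) (linear speed of leaning_box above 0.5 m/s).
It fails at once if a box of the row is pulled out, lifted or tipped (distance of any of row1, row2, row3, row4 from where it was at the start of the episode above 0.025 m or angle between any of row1, row2, row3, row4's own z axis and vertical above 0.25 rad).
It fails at once if a thing beside the rack is moved by more than 25 mm or tipped (distance of any of dropper_bottle, staining_jar, slide_pack from where it was at the start of the episode above 0.025 m or angle between any of dropper_bottle, staining_jar, slide_pack's own z axis and vertical above 0.4 rad).
It also fails if it takes over 56 s, if anything falls off the work surface, if the arm or the gripper's body presses on something with over 40 N, if the wrist force passes 120 N, or if a joint passes its speed limit or range.

## Working session

There is one attempt and no reset: what is moved stays moved. The work goes in short steps, Python scripts to look and compute and a tool call to move; the robot and the scene stay as the last step left them, time stands still between calls to the robot, and variables do not carry over. Pictures are saved under pics/ and viewed, at most 10 in all, crops included, and the job is handed in when it is done.

Besides the shell and the picture viewer there is one more tool, called as name(argument=value, ...) on one line, values as JSON. jog_arm: Moves the arm, as the interface text tells. Scaled input: -1 to 1 covers 15 cm each way for a shift and 2 pi rad each way for a turn. Its arguments: {"type":"object","properties":{"deltas":{"type":"array","items":{"type":"object","properties":{"tx":{"type":"number"},"ty":{"type":"number"},"tz":{"type":"number"},"ax":{"type":"number"},"ay":{"type":"number"},"az":{"type":"number"}}}},"grip":{"type":"number"},"newtons":{"type":"number"}},"required":["deltas"]}

```bash
mkdir -p pics; cat > h.py <<'E'
import numpy as np,cv2
from rig import env,grab_frame,spotter
def cloud(f):
    z=f["z_map"];K=np.array(f["intrinsics"]);h,w=z.shape
    u,v=np.meshgrid(np.arange(w),np.arange(h))
    p=np.stack([u,v],-1).reshape(-1,1,2).astype(np.float64)
    n=cv2.undistortPoints(p,K,np.array([f["k1"],0,0,0,0.])).reshape(h,w,2)
    P=np.dstack([n*z[...,None],z])
    return (P-np.array(f["t"]))@np.array(f["R"])
def toworld(f,p): return np.array(f["R"]).T@(np.array(p)-np.array(f["t"]))
def save(f,n): cv2.imwrite(f"pics/{n}.png",f["color"][...,::-1])
E
python3 - <<'E'
from h import *
np.set_printoptions(precision=4,suppress=True)
for c in ["scene","top"]:
    f=grab_frame(c);save(f,c+"0");np.savez(c+"0.npz",W=cloud(f),z=f["z_map"],c=f["color"])
    print(c,"cam at",-np.array(f["R"]).T@f["t"])
    for n in ["rack","leaning_box","row4","dropper_bottle","staining_jar","slide_pack"]:
        for d in spotter.landmark_of(f,n)[:5]: print(n,round(d["score"],2),toworld(f,d["point"]))
print(env.get_obs())
E
```

```text
scene cam at [0.4495 0.3344 0.9769]
leaning_box 0.9 [ 0.5379 -0.0108  0.0121]
leaning_box 0.89 [ 0.3322 -0.1341  0.0178]
leaning_box 0.88 [0.2757 0.4012 0.0196]
row4 0.82 [ 0.8262  0.1134 -0.0004]
row4 0.8 [ 0.6181  0.3185 -0.0023]
dropper_bottle 0.72 [ 0.4877 -0.2101 -0.0015]
staining_jar 0.84 [ 0.5888 -0.244  -0.0029]
slide_pack 0.93 [ 0.3502  0.1518 -0.0007]
top cam at [0.2719 0.0393 1.3127]
rack 0.78 [0.5675 0.0322 0.0015]
leaning_box 0.86 [0.2747 0.3975 0.0144]
leaning_box 0.83 [ 0.5353 -0.0075  0.0144]
leaning_box 0.76 [ 0.3322 -0.1367  0.0178]
row4 0.94 [ 0.8257  0.1066 -0.0015]
row4 0.77 [ 0.6175  0.3178 -0.0026]
row4 0.65 [0.5678 0.0677 0.0013]
dropper_bottle 0.54 [ 0.494  -0.2093 -0.0008]
staining_jar 0.6 [ 0.5863 -0.2422 -0.0042]
slide_pack 0.63 [ 0.3495  0.1509 -0.0025]
{'clock': 0.7, 'joint_pos': array([-1.3986,  0.3507,  1.6518, -0.    ,  1.1391, -0.0846]), 'joint_velocities': array([-0.0017, -0.0015,  0.0012, -0.0009, -0.0005, -0.    ]), 'joint_efforts': array([  0.0024, -49.7163, -28.5455,   0.07  ,   0.0221,  -0.0001]), 'tcp_pos': array([ 0.1397, -0.532 ,  0.2356]), 'tool_rot': array([ 0.    ,  0.9918,  0.128 , -0.    ]), 'contact_force': array([ 0.7814, -0.2021,  0.425 ]), 'wrist_torque': array([0.0149, 0.0266, 0.0555]), 'grip_force': 0.0, 'width': 1.0016461694755652}
```

View pics/scene0.png

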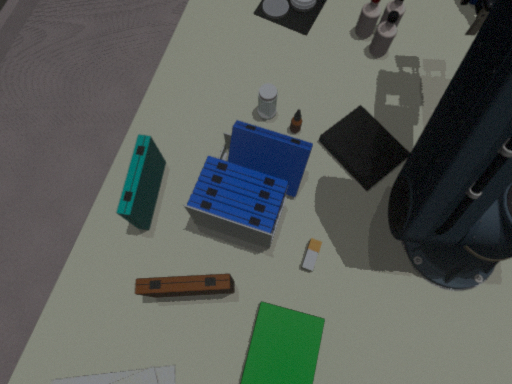

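View pics/top0.png

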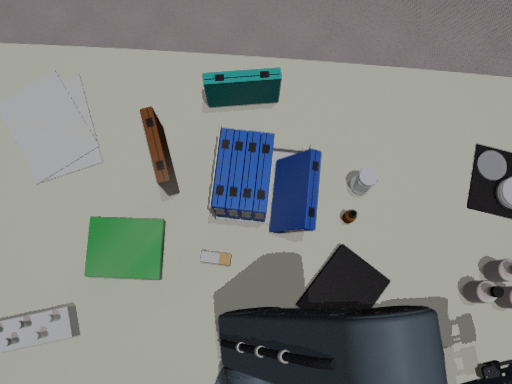

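The scene picture shows four blue row boxes at about (240,200) and the leaning one at about (268,158). The top picture has them at (243,175) and (297,190). The bottle is at (350,215), the jar at (365,180) and the slide pack at (215,257), and the rack is slightly yawed.

```bash
python3 - <<'E'
from h import *
np.set_printoptions(precision=4,suppress=True)
for c in ["scene","top"]:
    d=np.load(c+"0.npz");W=d["W"];C=d["c"].astype(int)
    blue=(C[...,2]>C[...,0]+40)&(C[...,2]>C[...,1]+30)&(d["z"]>0)
    blue&=(W[...,0]>.35)&(W[...,0]<.75)&(W[...,1]>-.25)&(W[...,1]<.25)
    P=W[blue]
    t=P[(P[:,2]>.160)&(P[:,2]<.178)]
    r=cv2.minAreaRect(t[:,:2].astype(np.float32)); print(c,"rowtop",len(t),r,np.median(t[:,2])); print(cv2.boxPoints(r))
    # leaning face: ransac plane with tilted normal
    Q=P[(P[:,2]<.155)]
    rng=np.random.default_rng(0);best=0
    for _ in range(500):
        a=Q[rng.choice(len(Q),3,0)];n=np.cross(a[1]-a[0],a[2]-a[0]);n/=np.linalg.norm(n)+1e-12
        n*=np.sign(n[2])
        if not .3<n[2]<.95: continue
        i=abs((Q-a[0])@n)<.003
        if i.sum()>best: best=i.sum();I=i
    F=Q[I];m=F.mean(0);n=np.linalg.svd(F-m,full_matrices=False)[2][2];n*=np.sign(n[2])
    ex=np.array([n[1],-n[0],0]);ex/=np.linalg.norm(ex)
    if ex[0]<0: ex=-ex
    ez=np.cross(ex,n); ez*=np.sign(ez[2])
    s=(F-m)@ex;h=(F-m)@ez
    print("plane",best,len(Q),"n",n,"elev",np.arccos(n[2]),"tilt from vert",np.pi/2-np.arccos(n[2]),"ex",ex,np.arctan2(ex[1],ex[0]))
    ps=np.percentile(s,[1,99]);ph=np.percentile(h,[1,99]);print(ps,ph)
    for a in ps:
        for b in ph: print(m+a*ex+b*ez)
    # rack metal: white points near
    cap=(W[...,0]>.4)&(W[...,0]<.72)&(W[...,1]>-.13)&(W[...,1]<.2)&(W[...,2]>.09)&~blue
    t=W[cap]; 
    for lo,hi in [(.09,.11),(.17,.19)]:
        q=t[(t[:,2]>lo)&(t[:,2]<hi)]; print("nonblue",lo,len(q), q.min(0) if len(q) else 0, q.max(0) if len(q) else 0)
E
```

```text
scene rowtop 4375 ((0.5547451376914978, 0.03465992957353592), (0.2459871768951416, 0.22906385362148285), 86.70647430419922) 0.1681171247596853
[[ 0.4333 -0.0816]
 [ 0.662  -0.0947]
 [ 0.6762  0.1509]
 [ 0.4475  0.164 ]]
plane 2618 2915 n [0.0271 0.8589 0.5114] elev 1.0340348728026578 tilt from vert 0.5367614539922387 ex [ 0.9995 -0.0315  0.    ] -0.03153270524132143
[-0.0951  0.1051] [-0.0865  0.0541]
[0.4372 0.0018 0.033 ]
[ 0.435  -0.0701  0.1538]
[ 0.6373 -0.0045  0.033 ]
[ 0.635  -0.0764  0.1538]
nonblue 0.09 165 [ 0.4324 -0.0891  0.09  ] [0.6776 0.1641 0.11  ]
nonblue 0.17 335 [0.4624 0.0284 0.17  ] [0.6763 0.1642 0.18  ]
top rowtop 3957 ((0.5531376600265503, 0.03147962689399719), (0.24743179976940155, 0.2341518998146057), 87.7508544921875) 0.16799044257449017
[[ 0.4313 -0.0875]
 [ 0.6653 -0.0967]
 [ 0.675   0.1505]
 [ 0.441   0.1597]]
plane 2350 2825 n [0.0284 0.8595 0.5104] elev 1.035170860670379 tilt from vert 0.5356254661245177 ex [ 0.9995 -0.033   0.    ] -0.033054693268950976
[-0.0987  0.1016] [-0.0797  0.0713]
[0.4363 0.0054 0.0243]
[ 0.4337 -0.0716  0.1541]
[ 0.6365 -0.0012  0.0243]
[ 0.634  -0.0782  0.1541]
nonblue 0.09 91 [ 0.4311 -0.0895  0.0904] [0.6683 0.1601 0.1089]
nonblue 0.17 324 [0.4638 0.0248 0.17  ] [0.675  0.1625 0.1826]
```

```bash
python3 - <<'E'
from h import *
np.set_printoptions(precision=4,suppress=True)
for c in ["scene","top"]:
    d=np.load(c+"0.npz");W=d["W"];C=d["c"].astype(int)
    blue=(C[...,2]>C[...,0]+40)&(C[...,2]>C[...,1]+30)&(d["z"]>0)
    blue&=(W[...,0]>.35)&(W[...,0]<.75)&(W[...,1]>-.25)&(W[...,1]<.25)
    P=W[blue]
    k=(blue&(W[...,2]>.1645)&(W[...,2]<.172)&(W[...,1]>-.02)).astype(np.uint8)
    k=cv2.morphologyEx(k,cv2.MORPH_OPEN,np.ones((3,3)))
    t=W[k>0]; r=cv2.minAreaRect(t[:,:2].astype(np.float32)); print(c,len(t),r); print(cv2.boxPoints(r))
    # low-end top: nonblue near z .1, y -.13..-.06
    q=W[(~blue)&(abs(W[...,2]-.1)<.008)&(W[...,1]>-.14)&(W[...,1]<-.05)&(W[...,0]>.42)&(W[...,0]<.72)]
    print("low end",len(q),np.median(q,0) if len(q) else 0); print(q[:12])
    L=P[(P[:,1]<-.05)&(P[:,2]>.12)]
    print("top edge miny",np.percentile(L,[1,50,99],axis=0))
    m=(W[...,0]>.05)&(W[...,0]<.7)&(W[...,1]>-.6)&(W[...,1]<-.14)&(d["z"]>0)
    for x0 in np.arange(.1,.7,.1):
        for y0 in np.arange(-.55,-.14,.1):
            s=m&(abs(W[...,0]-x0)<.05)&(abs(W[...,1]-y0)<.05)
            if s.sum()>20: print((round(x0,2),round(y0,2)),round(np.percentile(W[s][:,2],99),3),end=" ")
    print()
E
```

```text
scene 4090 ((0.5681396722793579, 0.08711177855730057), (0.13568124175071716, 0.20762582123279572), 87.98065948486328)
[[0.462  0.023 ]
 [0.6695 0.0157]
 [0.6743 0.1513]
 [0.4668 0.1586]]
low end 19 [ 0.6589 -0.0848  0.0977]
[[ 0.6689 -0.0891  0.0964]
 [ 0.6668 -0.084   0.1011]
 [ 0.6642 -0.0848  0.101 ]
 [ 0.6619 -0.0862  0.0998]
 [ 0.66   -0.0884  0.097 ]
 [ 0.6676 -0.0845  0.0939]
 [ 0.6647 -0.0848  0.095 ]
 [ 0.6615 -0.0845  0.0975]
 [ 0.6584 -0.0843  0.0996]
 [ 0.6561 -0.0856  0.0984]
 [ 0.6537 -0.0868  0.0978]
 [ 0.651  -0.0873  0.0984]]
top edge miny [[ 0.4351 -0.1048  0.1206]
 [ 0.534  -0.0705  0.148 ]
 [ 0.6351 -0.0518  0.1625]]
(np.float64(0.1), np.float64(-0.55)) 0.225 (np.float64(0.1), np.float64(-0.45)) 0.346 (np.float64(0.1), np.float64(-0.35)) 0.004 (np.float64(0.1), np.float64(-0.25)) 0.003 (np.float64(0.2), np.float64(-0.55)) 0.23 (np.float64(0.2), np.float64(-0.45)) 0.344 (np.float64(0.2), np.float64(-0.35)) 0.004 (np.float64(0.2), np.float64(-0.25)) 0.037 (np.float64(0.2), np.float64(-0.15)) 0.038 (np.float64(0.3), np.float64(-0.55)) 0.149 (np.float64(0.3), np.float
[... 1890 characters left out ...]
0.25)) 0.039 (np.float64(0.3), np.float64(-0.15)) 0.775 (np.float64(0.4), np.float64(-0.55)) 0.025 (np.float64(0.4), np.float64(-0.45)) 0.006 (np.float64(0.4), np.float64(-0.35)) 0.005 (np.float64(0.4), np.float64(-0.25)) 0.038 (np.float64(0.4), np.float64(-0.15)) 0.038 (np.float64(0.5), np.float64(-0.55)) 0.006 (np.float64(0.5), np.float64(-0.45)) 0.006 (np.float64(0.5), np.float64(-0.35)) 0.006 (np.float64(0.5), np.float64(-0.25)) 0.093 (np.float64(0.5), np.float64(-0.15)) 0.046 (np.float64(0.6), np.float64(-0.55)) 0.012 (np.float64(0.6), np.float64(-0.45)) 0.006 (np.float64(0.6), np.float64(-0.35)) 0.006 (np.float64(0.6), np.float64(-0.25)) 0.111 (np.float64(0.6), np.float64(-0.15)) 0.005
```

jog_arm(deltas=[{"tx": 0.22, "ty": 0.207, "tz": 0.2, "az": 0.017}, {"tx": 0.44, "ty": 0.414, "tz": 0.2, "az": 0.034}, {"tx": 0.66, "ty": 0.62, "tz": 0.2, "az": 0.051}, {"tx": 0.878, "ty": 0.827, "tz": 0.2, "az": 0.068}, {"tx": 0.878, "ty": 0.827, "tz": 0.2, "az": 0.068}], grip=1, newtons=20)

```text
invalid input
```

jog_arm(deltas=[{"tx": 0.22, "ty": 0.207, "tz": 0, "az": 0.017}, {"tx": 0.44, "ty": 0.414, "tz": 0, "az": 0.034}, {"tx": 0.66, "ty": 0.62, "tz": 0, "az": 0.051}, {"tx": 0.878, "ty": 0.827, "tz": 0, "az": 0.068}, {"tx": 0.878, "ty": 0.827, "tz": 0, "az": 0.068}])

```text
invalid input
```

jog_arm(deltas=[{"tx": 0.22, "ty": 0.207, "tz": 0, "az": 0.017}, {"tx": 0.44, "ty": 0.414, "tz": 0, "az": 0.034}, {"tx": 0.66, "ty": 0.62, "tz": 0, "az": 0.051}, {"tx": 0.878, "ty": 0.827, "tz": 0, "az": 0.068}, {"tx": 0.878, "ty": 0.827, "tz": 0, "az": 0.068}])

```text
invalid input
```

jog_arm(deltas=[{"tx": 0.22, "ty": 0.207, "tz": 0.2, "ax": 0, "ay": 0, "az": 0.017}, {"tx": 0.44, "ty": 0.414, "tz": 0.2, "ax": 0, "ay": 0, "az": 0.034}, {"tx": 0.66, "ty": 0.62, "tz": 0.2, "ax": 0, "ay": 0, "az": 0.051}, {"tx": 0.878, "ty": 0.827, "tz": 0.2, "ax": 0, "ay": 0, "az": 0.068}, {"tx": 0.878, "ty": 0.827, "tz": 0.2, "ax": 0, "ay": 0, "az": 0.068}], grip=1, newtons=20)

```text
clock: 1.32
tcp_pos: [0.2729, -0.4064, 0.2658]
tool_rot: [0.0, 0.941, 0.337, 0.0]
contact_force: [-0.2, -0.2, 0.2]
width: 0.514
grip_force: 0.0
```

jog_arm(deltas=[{"tx": 0.22, "ty": 0.207, "tz": 0, "ax": 0, "ay": 0, "az": 0.017}, {"tx": 0.44, "ty": 0.414, "tz": 0, "ax": 0, "ay": 0, "az": 0.034}, {"tx": 0.66, "ty": 0.62, "tz": 0, "ax": 0, "ay": 0, "az": 0.051}, {"tx": 0.878, "ty": 0.827, "tz": 0, "ax": 0, "ay": 0, "az": 0.068}, {"tx": 0.878, "ty": 0.827, "tz": 0, "ax": 0, "ay": 0, "az": 0.068}])

```text
clock: 1.95
tcp_pos: [0.4042, -0.2831, 0.2656]
tool_rot: [0.0, 0.849, 0.529, 0.0]
contact_force: [-0.5, -0.9, -0.1]
width: 0.01
grip_force: 0.0
```

jog_arm(deltas=[{"tx": 0.22, "ty": 0.2, "tz": 0, "ax": 0, "ay": 0, "az": 0.017}, {"tx": 0.44, "ty": 0.4, "tz": 0, "ax": 0, "ay": 0, "az": 0.034}, {"tx": 0.66, "ty": 0.6, "tz": 0, "ax": 0, "ay": 0, "az": 0.051}, {"tx": 0.878, "ty": 0.8, "tz": 0, "ax": 0, "ay": 0, "az": 0.068}, {"tx": 0.878, "ty": 0.8, "tz": 0, "ax": 0, "ay": 0, "az": 0.068}])

```text
clock: 2.58
tcp_pos: [0.5357, -0.1638, 0.2653]
tool_rot: [-0.0, 0.718, 0.696, -0.0]
contact_force: [-0.8, 0.4, 0.7]
width: 0.004
grip_force: 0.0
```

jog_arm(deltas=[{"tx": 0, "ty": 0, "tz": -0.25, "ax": 0, "ay": 0, "az": 0}, {"tx": 0, "ty": 0, "tz": -0.5, "ax": 0, "ay": 0, "az": 0}, {"tx": 0, "ty": 0, "tz": -0.75, "ax": 0, "ay": 0, "az": 0}, {"tx": 0, "ty": 0, "tz": -0.9, "ax": 0, "ay": 0, "az": 0}, {"tx": 0, "ty": 0.1, "tz": -0.9, "ax": 0, "ay": 0, "az": 0}, {"tx": 0, "ty": 0.16, "tz": -0.9, "ax": 0, "ay": 0, "az": 0}, {"tx": 0, "ty": 0.2, "tz": -0.9, "ax": 0, "ay": 0, "az": 0}, {"tx": 0, "ty": 0.24, "tz": -0.9, "ax": 0, "ay": 0, "az": 0}, {"tx": 0, "ty": 0.28, "tz": -0.9, "ax": 0, "ay": 0, "az": 0}, {"tx": 0, "ty": 0.32, "tz": -0.9, "ax": 0, "ay": 0, "az": 0}, {"tx": 0, "ty": 0.36, "tz": -0.9, "ax": 0, "ay": 0, "az": 0}])

```text
clock: 3.95
tcp_pos: [0.535, -0.1097, 0.1308]
tool_rot: [0.0, 0.718, 0.696, 0.0]
contact_force: [-0.6, -1.1, 1.2]
width: 0.007
grip_force: 0.9
```

jog_arm(deltas=[{"tx": 0, "ty": 0.03, "tz": 0, "ax": 0, "ay": 0, "az": 0}, {"tx": 0, "ty": 0.06, "tz": 0, "ax": 0, "ay": 0, "az": 0}, {"tx": 0, "ty": 0.09, "tz": 0, "ax": 0, "ay": 0, "az": 0}, {"tx": 0, "ty": 0.12, "tz": 0, "ax": 0, "ay": 0, "az": 0}, {"tx": 0, "ty": 0.15, "tz": 0, "ax": 0, "ay": 0, "az": 0}, {"tx": 0, "ty": 0.18, "tz": 0, "ax": 0, "ay": 0, "az": 0}, {"tx": 0, "ty": 0.21, "tz": 0, "ax": 0, "ay": 0, "az": 0}, {"tx": 0, "ty": 0.24, "tz": 0, "ax": 0, "ay": 0, "az": 0}])

```text
clock: 4.95
tcp_pos: [0.5347, -0.0735, 0.1306]
tool_rot: [-0.0, 0.718, 0.696, -0.0]
contact_force: [-0.8, 0.5, 0.7]
width: 0.004
grip_force: 0.1
```

```bash
cat > m.py <<'E'
import sys
from h import *
np.set_printoptions(precision=4,suppress=True)
def rep(name):
    f=grab_frame("top");save(f,name);W=cloud(f);C=f["color"].astype(int);z=f["z_map"]
    blue=(C[...,2]>C[...,0]+40)&(C[...,2]>C[...,1]+30)&(z>0)&(W[...,0]>.35)&(W[...,0]<.75)&(W[...,1]>-.2)&(W[...,1]<.25)
    for d in spotter.landmark_of(f,"leaning_box"): print("lb",round(d["score"],2),toworld(f,d["point"]))
    P=W[blue&(W[...,2]>.1)]
    ex=np.array([np.cos(.033),-np.sin(.033)]);ey=np.array([np.sin(.033),np.cos(.033)])
    o=np.array([.4622,.022]) # row4 front -y corner
    q=(P[:,:2]-o); s=q@ex;t=q@ey
    for a in np.arange(-.13,.14,.01):
        i=(t>a)&(t<=a+.01)
        if i.sum()>15: print(f"t {a*1e3:.0f}: n{i.sum()} s {np.percentile(s[i],2)*1e3:.0f}..{np.percentile(s[i],98)*1e3:.0f} z {np.median(P[i,2])*1e3:.0f}")
rep(sys.argv[1]); o=env.get_obs(); print(o["clock"],o["tcp_pos"],o["contact_force"])
E
python3 m.py t1
```

```text
lb 0.72 [0.2752 0.3963 0.017 ]
lb 0.62 [ 0.5355 -0.0038  0.0077]
t -40: n20 s 116..174 z 105
t -0: n308 s 3..203 z 168
t 10: n239 s 1..203 z 168
t 20: n281 s 2..202 z 168
t 30: n316 s 5..201 z 168
t 40: n267 s 3..203 z 168
t 50: n254 s 2..203 z 168
t 60: n319 s 2..202 z 167
t 70: n301 s 3..202 z 168
t 80: n250 s 1..203 z 169
t 90: n283 s 1..202 z 168
t 100: n321 s 2..202 z 168
t 110: n260 s 3..202 z 168
t 120: n247 s 2..203 z 168
t 130: n183 s 2..203 z 168
5.05 [ 0.5348 -0.0734  0.1306] [-0.2346 -0.3825 -0.5232]
```

jog_arm(deltas=[{"tx": 0, "ty": 0.025, "tz": 0, "ax": 0, "ay": 0, "az": 0}, {"tx": 0, "ty": 0.05, "tz": 0, "ax": 0, "ay": 0, "az": 0}, {"tx": 0, "ty": 0.075, "tz": 0, "ax": 0, "ay": 0, "az": 0}, {"tx": 0, "ty": 0.1, "tz": 0, "ax": 0, "ay": 0, "az": 0}, {"tx": 0, "ty": 0.125, "tz": 0, "ax": 0, "ay": 0, "az": 0}, {"tx": 0, "ty": 0.15, "tz": 0, "ax": 0, "ay": 0, "az": 0}, {"tx": 0, "ty": 0.175, "tz": 0, "ax": 0, "ay": 0, "az": 0}, {"tx": 0, "ty": 0.2, "tz": 0, "ax": 0, "ay": 0, "az": 0}, {"tx": 0, "ty": 0.22, "tz": 0, "ax": 0, "ay": 0, "az": 0}, {"tx": 0, "ty": 0.22, "tz": 0, "ax": 0, "ay": 0, "az": 0}])

```text
clock: 6.3
tcp_pos: [0.5348, -0.0407, 0.1307]
tool_rot: [0.0, 0.718, 0.696, 0.0]
contact_force: [-0.7, -0.5, 0.4]
width: 0.007
grip_force: 0.0
```

```bash
sed -i 's/grab_frame("top")/grab_frame(sys.argv[2])/' m.py; python3 m.py s2 scene
```

```text
lb 0.91 [ 0.5376 -0.0073  0.007 ]
lb 0.71 [ 0.3306 -0.1401  0.0171]
lb 0.62 [0.2749 0.403  0.0126]
t -50: n44 s -17..175 z 168
t -40: n232 s -22..175 z 168
t -30: n193 s -21..176 z 169
t -20: n338 s -20..175 z 168
t -0: n259 s 4..202 z 168
t 10: n248 s 4..203 z 169
t 20: n263 s 5..203 z 168
t 30: n342 s 4..202 z 168
t 40: n287 s 5..203 z 168
t 50: n275 s 4..204 z 168
t 60: n363 s 4..203 z 168
t 70: n321 s 4..202 z 168
t 80: n282 s 4..203 z 168
t 90: n332 s 4..203 z 168
t 100: n360 s 5..203 z 168
t 110: n313 s 5..202 z 168
t 120: n299 s 4..204 z 168
t 130: n248 s 6..204 z 168
6.4 [ 0.5348 -0.0409  0.1306] [-1.0974 -0.1422 -0.1732]
```

View pics/s2.png

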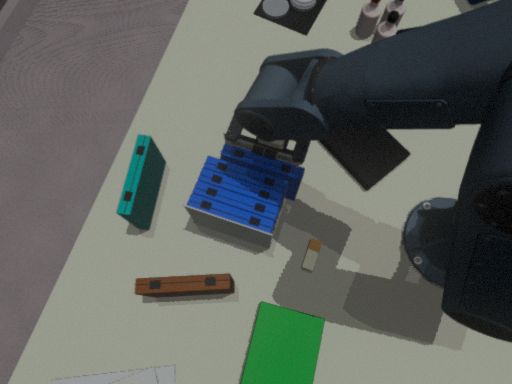

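The box stands upright at about (262,170), roughly 10 mm from row4 and sticking out about 27 mm. Next I'll tilt the tool and push low to close the gap.

jog_arm(deltas=[{"tx": 0, "ty": -0.06, "tz": 0.1, "ax": 0, "ay": 0, "az": 0}, {"tx": 0.02, "ty": -0.06, "tz": 0.4, "ax": 0, "ay": 0, "az": 0}, {"tx": 0.02, "ty": -0.06, "tz": 0.4, "ax": 0.025, "ay": 0, "az": 0}, {"tx": 0.02, "ty": -0.06, "tz": 0.4, "ax": 0.05, "ay": 0, "az": 0}, {"tx": 0.02, "ty": -0.06, "tz": 0.4, "ax": 0.07, "ay": 0, "az": 0}, {"tx": 0.02, "ty": -0.06, "tz": 0.4, "ax": 0.07, "ay": 0, "az": 0}, {"tx": 0.02, "ty": -0.06, "tz": 0.2, "ax": 0.07, "ay": 0, "az": 0}, {"tx": 0.02, "ty": -0.06, "tz": 0.0, "ax": 0.07, "ay": 0, "az": 0}, {"tx": 0.02, "ty": -0.06, "tz": -0.1, "ax": 0.07, "ay": 0, "az": 0}, {"tx": 0.02, "ty": -0.06, "tz": -0.2, "ax": 0.07, "ay": 0, "az": 0}, {"tx": 0.02, "ty": -0.06, "tz": -0.2, "ax": 0.07, "ay": 0, "az": 0}])

```text
clock: 7.78
tcp_pos: [0.5377, -0.0497, 0.1003]
tool_rot: [-0.157, 0.701, 0.679, 0.151]
contact_force: [-0.3, -0.1, 0.4]
width: 0.001
grip_force: 0.0
```

jog_arm(deltas=[{"tx": 0, "ty": 0, "tz": -0.08, "ax": 0, "ay": 0, "az": 0}, {"tx": 0, "ty": 0, "tz": -0.16, "ax": 0, "ay": 0, "az": 0}, {"tx": 0, "ty": 0, "tz": -0.22, "ax": 0, "ay": 0, "az": 0}, {"tx": 0, "ty": 0, "tz": -0.22, "ax": 0, "ay": 0, "az": 0}])

```text
clock: 8.28
tcp_pos: [0.5375, -0.0497, 0.0669]
tool_rot: [-0.157, 0.701, 0.679, 0.151]
contact_force: [-0.6, -0.3, 1.0]
width: 0.01
grip_force: 0.0
```

jog_arm(deltas=[{"tx": 0, "ty": 0.03, "tz": 0, "ax": 0, "ay": 0, "az": 0}, {"tx": 0, "ty": 0.05, "tz": 0, "ax": 0, "ay": 0, "az": 0}, {"tx": 0, "ty": 0.065, "tz": 0, "ax": 0, "ay": 0, "az": 0}, {"tx": 0, "ty": 0.08, "tz": 0, "ax": 0, "ay": 0, "az": 0}, {"tx": 0, "ty": 0.095, "tz": 0, "ax": 0, "ay": 0, "az": 0}, {"tx": 0, "ty": 0.11, "tz": 0, "ax": 0, "ay": 0, "az": 0}])

```text
clock: 9.02
tcp_pos: [0.538, -0.0336, 0.0677]
tool_rot: [-0.156, 0.701, 0.679, 0.152]
contact_force: [0.1, -2.6, -1.9]
width: 0.006
grip_force: 1.5
```

jog_arm(deltas=[{"tx": 0, "ty": 0.01, "tz": 0, "ax": 0, "ay": 0, "az": 0}, {"tx": 0, "ty": 0.02, "tz": 0, "ax": 0, "ay": 0, "az": 0}, {"tx": 0, "ty": 0.03, "tz": 0, "ax": 0, "ay": 0, "az": 0}])

```text
clock: 9.4
tcp_pos: [0.5377, -0.0289, 0.0675]
tool_rot: [-0.157, 0.701, 0.679, 0.152]
contact_force: [-0.9, -5.6, -1.2]
width: 0.006
grip_force: 2.7
```

```bash
python3 m.py s3 scene | head -6
```

```text
lb 0.72 [0.2765 0.4044 0.0172]
t -40: n49 s -15..169 z 168
t -30: n293 s -23..174 z 169
t -20: n245 s -23..175 z 168
t -10: n328 s -23..175 z 168
t -0: n312 s -13..201 z 168
```

jog_arm(deltas=[{"tx": 0, "ty": -0.03, "tz": 0, "ax": 0, "ay": 0, "az": 0}, {"tx": 0, "ty": -0.06, "tz": 0, "ax": 0, "ay": 0, "az": 0}, {"tx": 0, "ty": -0.08, "tz": 0.2, "ax": 0, "ay": 0, "az": 0}, {"tx": 0, "ty": -0.08, "tz": 0.5, "ax": 0, "ay": 0, "az": 0}, {"tx": 0, "ty": -0.08, "tz": 0.85, "ax": 0, "ay": 0, "az": 0}, {"tx": 0, "ty": -0.08, "tz": 1, "ax": -0.025, "ay": 0, "az": 0}, {"tx": 0, "ty": -0.08, "tz": 1, "ax": -0.05, "ay": 0, "az": 0}, {"tx": 0, "ty": -0.08, "tz": 1, "ax": -0.07, "ay": 0, "az": 0}, {"tx": 0, "ty": -0.08, "tz": 1, "ax": -0.07, "ay": 0, "az": 0}])

```text
clock: 10.62
tcp_pos: [0.5377, -0.0396, 0.2179]
tool_rot: [-0.0, 0.718, 0.696, 0.0]
contact_force: [0.1, -0.1, 0.2]
width: 0.009
grip_force: 0.0
```

jog_arm(deltas=[{"tx": -0.25, "ty": 0.07, "tz": 0, "ax": 0, "ay": 0, "az": 0}, {"tx": -0.5, "ty": 0.14, "tz": 0, "ax": 0, "ay": 0, "az": 0}, {"tx": -0.75, "ty": 0.22, "tz": 0, "ax": 0, "ay": 0, "az": 0}, {"tx": -1, "ty": 0.29, "tz": 0, "ax": 0, "ay": 0, "az": 0}, {"tx": -1, "ty": 0.29, "tz": 0, "ax": 0, "ay": 0, "az": 0}, {"tx": -1, "ty": 0.29, "tz": 0, "ax": 0, "ay": 0, "az": 0}])

```text
clock: 11.38
tcp_pos: [0.3886, 0.0023, 0.2179]
tool_rot: [-0.0, 0.719, 0.695, 0.001]
contact_force: [0.1, -0.2, 0.4]
width: 0.008
grip_force: 0.0
```

```bash
python3 m.py t4 top | grep -v lb | head -7;python3 m.py s4 scene | grep -v lb |(head -7;tail -1)
```

```text
t -40: n80 s 59..174 z 168
t -30: n174 s 38..176 z 169
t -20: n155 s 56..176 z 168
t -10: n181 s 57..176 z 168
t -0: n229 s 56..203 z 168
t 10: n194 s 57..203 z 169
t 20: n216 s 49..204 z 169
t -40: n55 s 1..171 z 167
t -30: n271 s -21..175 z 168
t -20: n207 s -13..175 z 168
t -10: n306 s -19..176 z 168
t -0: n300 s 7..202 z 168
t 10: n253 s 5..202 z 168
t 20: n275 s 5..203 z 168
```

View pics/s4.png

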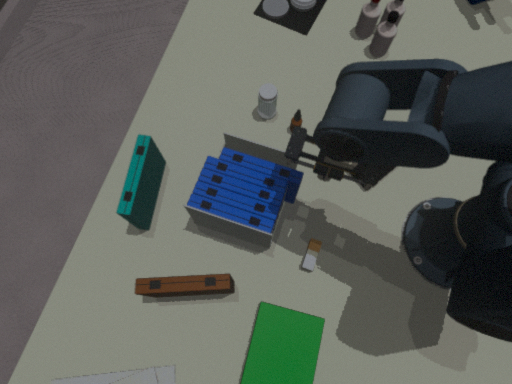

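The box is now snug beside row4, and the finger is in front of it at about (325,170). About 27 mm of push remains.

jog_arm(deltas=[{"tx": 0, "ty": 0, "tz": -0.3, "ax": 0, "ay": 0, "az": 0}, {"tx": 0, "ty": 0, "tz": -0.55, "ax": 0, "ay": 0, "az": 0}, {"tx": 0, "ty": 0, "tz": -0.62, "ax": 0, "ay": 0, "az": 0}, {"tx": 0.1, "ty": 0, "tz": -0.62, "ax": 0, "ay": 0, "az": 0}, {"tx": 0.14, "ty": 0, "tz": -0.62, "ax": 0, "ay": 0, "az": 0}, {"tx": 0.17, "ty": 0, "tz": -0.62, "ax": 0, "ay": 0, "az": 0}, {"tx": 0.2, "ty": 0, "tz": -0.62, "ax": 0, "ay": 0, "az": 0}, {"tx": 0.225, "ty": 0, "tz": -0.62, "ax": 0, "ay": 0, "az": 0}, {"tx": 0.25, "ty": 0, "tz": -0.62, "ax": 0, "ay": 0, "az": 0}, {"tx": 0.275, "ty": 0, "tz": -0.62, "ax": 0, "ay": 0, "az": 0}, {"tx": 0.3, "ty": 0, "tz": -0.62, "ax": 0, "ay": 0, "az": 0}, {"tx": 0.32, "ty": 0, "tz": -0.62, "ax": 0, "ay": 0, "az": 0}])

```text
clock: 13.08
tcp_pos: [0.4353, 0.0025, 0.1247]
tool_rot: [-0.0, 0.718, 0.696, -0.001]
contact_force: [-6.0, -2.7, 3.7]
width: 0.007
grip_force: 3.0
```

```bash
python3 m.py s5 scene | grep -v lb |(head -7;tail -1)
```

```text
t -40: n25 s 81..193 z 168
t -30: n177 s 77..195 z 168
t -20: n169 s 9..196 z 168
t -10: n219 s 15..194 z 168
t -0: n291 s 8..201 z 168
t 10: n244 s 3..203 z 168
t 20: n278 s 5..203 z 168
```

jog_arm(deltas=[{"tx": 0.015, "ty": 0, "tz": 0, "ax": 0, "ay": 0, "az": 0}, {"tx": 0.03, "ty": 0, "tz": 0, "ax": 0, "ay": 0, "az": 0}, {"tx": 0.045, "ty": 0, "tz": 0, "ax": 0, "ay": 0, "az": 0}])

```text
clock: 13.55
tcp_pos: [0.4421, 0.0026, 0.1246]
tool_rot: [-0.0, 0.718, 0.696, -0.001]
contact_force: [-5.4, -3.5, 4.1]
width: 0.004
grip_force: 3.0
```

jog_arm(deltas=[{"tx": 0.007, "ty": 0, "tz": 0, "ax": 0, "ay": 0, "az": 0}, {"tx": 0.013, "ty": 0, "tz": 0, "ax": 0, "ay": 0, "az": 0}])

```text
clock: 13.8
tcp_pos: [0.444, 0.0025, 0.1246]
tool_rot: [-0.0, 0.718, 0.696, -0.001]
contact_force: [-6.8, -3.3, 4.7]
width: 0.005
grip_force: 3.0
```

```bash
python3 m.py s6 scene | grep -v lb |(head -7;tail -1)
```

```text
t -40: n28 s 89..204 z 167
t -30: n167 s 87..202 z 168
t -20: n171 s 20..204 z 168
t -10: n215 s 25..202 z 168
t -0: n281 s 10..203 z 168
t 10: n248 s 5..202 z 168
t 20: n274 s 4..203 z 169
```

jog_arm(deltas=[{"tx": -0.06, "ty": 0, "tz": 0, "ax": 0, "ay": 0, "az": 0}, {"tx": -0.2, "ty": 0, "tz": 0, "ax": 0, "ay": 0, "az": 0}, {"tx": -0.4, "ty": 0, "tz": 0.2, "ax": 0, "ay": 0, "az": 0}, {"tx": -0.6, "ty": -0.25, "tz": 0.6, "ax": 0, "ay": 0, "az": 0}, {"tx": -0.7, "ty": -0.5, "tz": 1, "ax": 0, "ay": 0, "az": 0}, {"tx": -0.7, "ty": -1, "tz": 1, "ax": 0, "ay": 0, "az": 0}, {"tx": -0.7, "ty": -1, "tz": 1, "ax": 0, "ay": 0, "az": 0}])

```text
clock: 14.78
tcp_pos: [0.3392, -0.1495, 0.2759]
tool_rot: [0.002, 0.719, 0.695, 0.0]
contact_force: [-0.8, 0.4, -0.5]
width: 0.005
grip_force: 0.0
```

jog_arm(deltas=[{"tx": 0, "ty": -0.3, "tz": 0, "ax": 0, "ay": 0, "az": 0}, {"tx": 0, "ty": -0.65, "tz": 0, "ax": 0, "ay": 0, "az": 0}, {"tx": 0, "ty": -1, "tz": 0, "ax": 0, "ay": 0, "az": 0}, {"tx": 0, "ty": -1, "tz": 0, "ax": 0, "ay": 0, "az": 0}, {"tx": 0, "ty": -1, "tz": 0, "ax": 0, "ay": 0, "az": 0}])

```text
clock: 15.4
tcp_pos: [0.3393, -0.2967, 0.2744]
tool_rot: [-0.0, 0.719, 0.695, 0.0]
contact_force: [0.3, 0.7, 0.0]
width: 0.007
grip_force: 0.0
```

```bash
python3 m.py s7 scene; python3 m.py t7 top|head -9; python3 - <<'E'
from h import *
f=grab_frame("scene")
for n in ["dropper_bottle","staining_jar","slide_pack"]: print(n,toworld(f,spotter.landmark_of(f,n)[0]["point"]))
E
```

```text
lb 0.86 [ 0.3311 -0.1374  0.0205]
lb 0.85 [0.2778 0.4007 0.0163]
t -40: n60 s 9..201 z 168
t -30: n285 s 4..202 z 168
t -20: n240 s 4..204 z 169
t -10: n331 s 4..201 z 168
t -0: n301 s 4..202 z 168
t 10: n252 s 4..202 z 168
t 20: n285 s 5..204 z 168
t 30: n340 s 4..202 z 168
t 40: n296 s 5..203 z 169
t 50: n271 s 4..204 z 168
t 60: n362 s 4..203 z 168
t 70: n320 s 4..202 z 168
t 80: n277 s 4..203 z 168
t 90: n323 s 4..202 z 168
t 100: n365 s 5..202 z 168
t 110: n307 s 5..203 z 168
t 120: n294 s 4..204 z 168
t 130: n228 s 6..203 z 168
15.5 [ 0.3395 -0.2963  0.2747] [0.6776 1.0625 0.4413]
lb 0.73 [0.2754 0.3989 0.0163]
lb 0.64 [ 0.3285 -0.1337  0.0186]
t -40: n137 s 3..198 z 167
t -30: n280 s 1..201 z 168
t -20: n247 s 2..203 z 169
t -10: n303 s 2..200 z 168
t -0: n310 s 3..203 z 168
t 10: n245 s 1..202 z 168
t 20: n276 s 2..203 z 169
dropper_bottle [ 4.87953117e-01 -2.08577127e-01 -2.61016931e-04]
staining_jar [ 5.88959464e-01 -2.41308739e-01  5.43229475e-05]
slide_pack [0.35186825 0.15298655 0.00378958]
```

View pics/s7.png

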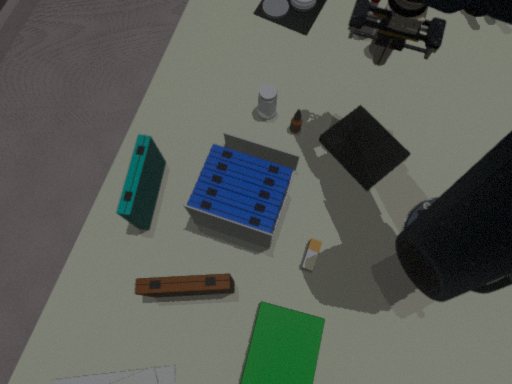

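The box lines up with the row at about (250,165), the slot beside it is free, and the bystanders haven't moved. I'll hand in.

```bash
python3 -c "
from rig import env
print(env.close_job())"
```

```text
the job is handed in; nothing more can be done
None
```

The slumped box now stands upright against row4, pushed in with its front in line with the row; the slot is free, the other things are where they were, and the job is handed in, though the hand-in returned no verdict.

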